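# Turn the cam plate to its notch and push the jar slide home

## Task

The jar slide of the bench reader is blocked by the round cam plate. With the outside of the shut fingers, first push the plate's upright pin round until the plate's notch squarely faces the slide's nose (either way round will do), then push the slide's upright tab gently forward until the slide is fully home, its nose in the notch, and take the fingers clear. Do not grip or lift anything, do not touch the jar riding on the slide, and leave the other things on the bench where they are.

Things in the scene. Friction and masses are not known exactly. Their poses are not given: they have to be found in the camera images.
- fixture: Dark grey base plate, fixed to the bench, 290 (x) x 240 (y) x 10 mm; origin at the centre of its underside. Its x axis is the slide's forward direction (roughly away from the robot), y left, z up. Offsets below are in this frame. A white reader block, 75 x 78 mm, top 65 mm above the bench, is fixed on it at (62, -70) mm.
- cam_axis (a point): Turning axis (vertical) of the cam plate, on the plate's top face, at (30, 55) mm and 25 mm above the bench. The plate is a steel disc of radius 50 mm, 14 mm thick (11 to 25 mm above the bench), with a single notch in its rim: 22 mm deep, about 45 mm wide at the rim, 21 mm at its floor.
- cam (a joint): Cam plate angle, rad, positive anticlockwise from above, stops at +-3.5, starts within +-2.2 (slide blocked). At 0 the pin points to the slide (fixture -x), the notch away; at +3.14 or -3.14 (same pose, the low point) the notch faces the nose, the pin points to fixture +x. Needs 3 to 4 N at the pin; stays where left. The nose enters if within about 0.25 rad of it and centres the plate.
- pin (a point): Upright steel pin on the cam plate opposite the notch, 12 mm in diameter, from 25 to 71 mm above the bench, 37 mm from the cam axis; this point is the centre of its foot, on top of the plate. In the fixture frame it stands at cam_axis + 37 mm x (-cos cam, -sin cam).
- slide (a joint): Forward travel of the aluminium follower slide in m: 0 drawn back (start), 0.045 fully home against its stop. Its round nose (16 mm wide, at y = 55 mm, tip at x = -45 mm at the start) meets the cam's rim after about 0.024 unless the notch faces it. It moves along the fixture's x axis, with about 2 N of friction and no spring.
- tab (a point): Upright push tab at the slide's rear (robot) end, 8 mm thick (x), 60 mm wide (y), from 22 to 72 mm above the bench; this point is the centre of its foot, at (-106, 0) mm when the slide is drawn back. Push its rear face forward (fixture +x).
- jar: Closed glass sample jar with white cap, 48 mm in diameter, 55 mm high, standing loose in the slide's shallow square nest (10 mm walls), at (-70, -70) mm at the start; origin at the centre of its underside, 22 mm above the bench. It rides with the slide and must not be touched.
- spare_jar: Bystander: the same kind of jar with a paper label, 48 mm in diameter, 55 mm high, on the bench left of the fixture; origin under its centre.
- scoop: Bystander: steel scoop 150 mm long lying on the bench right of the fixture; origin under its middle.
- stopper: Bystander: black rubber stopper 26 mm in diameter, 22 mm high, standing on the base plate's far end, at about (122, -2) mm; origin under its centre.
- beaker: Bystander: glass beaker 72 mm in diameter, 90 mm high; origin under its centre.
- wash_bottle: Bystander: white wash bottle 68 mm in diameter, 185 mm high; origin under its centre.
- amber_bottle: Bystander: amber bottle 84 mm in diameter, 170 mm high; origin under its centre.
Things that resemble listed ones, but are neither listed nor needed, are in the scene too. Leave any green or orange look-alike of the jar alone.

How it is judged:
On the way, in this order (a step that is already met when the one before it is completed fails the run):
1. the cam plate is turned until its notch faces the slide's nose, the slide still outside the notch ((value of joint cam above 2.79 rad or value of joint cam below -2.79 rad) and value of joint slide below 0.03 m), for 0.1 s.
2. the slide is pushed fully home (value of joint slide above 0.042 m), for 0.2 s.
At the end, for the whole second after the job is handed in: The slide is within 3 mm of its home stop and at rest, the cam plate within 0.25 rad of its low point (notch to the nose), and the jar stands upright (within 0.1 rad) in the slide's nest (value of joint slide above 0.042 m and (value of joint cam above 2.89 rad or value of joint cam below -2.89 rad) and velocity of joint slide below 0.005 m/s and z of jar in the frame of fixture between 0.018 and 0.026 m and x of jar in the frame of fixture above -0.035 m and angle between jar's own z axis and vertical below 0.1 rad and linear speed of jar below 0.01 m/s); the robot touches nothing.
It fails at once if the jar on the slide is touched by the robot (contact force between any of the fingers, the arm and jar above 0.5 N).
It fails at once if the jar is lifted or tipped in its nest (z of jar in the frame of fixture above 0.03 m or angle between jar's own z axis and vertical above 0.3 rad).
It fails at once if the cam or its pin is gripped or struck (over 30 N) (contact force between the fingers and cam above 30 N).
It fails at once if the slide or its tab is gripped or struck (over 40 N) (contact force between the fingers and slide above 40 N).
It fails at once if another thing on the bench is moved by more than 20 mm (distance of any of spare_jar, scoop, stopper, beaker, wash_bottle, amber_bottle from where it was at the start of the episode above 0.02 m).
It also fails if it takes over 51 s, if anything falls off the work surface, if the arm or the gripper's body presses on something with over 40 N, if the wrist force passes 120 N, or if a joint passes its speed limit or range.

## Robot

A 6-joint arm with a two-finger parallel gripper is mounted at the origin on the work surface. World frame = base frame: x ahead of the robot, y to its left, z up, the work surface at z = 0. Lengths are in m, angles in rad, forces in N, time in s.
With the tool pointing down it reaches from about 0.375 to 0.9 m from the base axis. Payload 3.1 kg.
Tool frame: the origin (TCP) lies at the very end of the fingers, on their centre line; the grasp point (between the pads) lies 19 mm behind it; x points along the fingers, y is the direction in which the jaws open and shut, and the axes are right-handed (so a half turn about x gives the same grasp; the last joint's range is limited). The gripper opens to 85 mm and grips with 20 to 120 N. Pads are 22 mm wide; open, the fingers measure 114 mm over their backs; the gripper's body (76 mm by 85 mm) begins 54 mm behind the grasp point. The pads swing forward as they close: fully open they stand 13 mm farther back than shut.
Start: joints at [1.087, 0.527, 1.433, -0, 1.181, -0.178], TCP at [0.188, 0.596, 0.231] pointing down, gripper open.
Joint ranges: [-3.08, 3.08], [-0.75, 2.2], [0.22, 2.44], [-1.43, 4.57], [0, 2.65], [-2.85, 2.85]. Speed limits (rad/s): [2.79, 2.79, 3.14, 3.14, 3.14, 3.14].

## Interface

Orientations are given as a unit quaternion [x, y, z, w].
In Python, from cell import get_obs, get_image, camera_model, job_done gives the robot as it stands.
- The arm moves only by the shell command python3 -m jog 'ROWS' [FORCE]. ROWS is JSON, a list of rows, each a list of 3 entries, a list of its own where there are three numbers: the opening, from 0 (shut) to 1 (fully open), then the shift along the tool's x, y, z in mm, then the turn about the tool's x in rad. A call has 1 to 5 rows; each row shifts and turns the pose as measured when the row begins, along the tool's axes as they then stand; what a row does not reach is not made up. A row lasts 1/12 s, in which the tool goes at most 41.7 mm and 7.16 degrees, less where a joint would pass 70% of its speed; a pose out of reach is approached as far as the arm can. A call is refused whole if a number of a shift passes 41.7 or a number of a turn 0.125, either way. A call with a gripper value outside its range is refused whole. The fingers move at their own pace and stop on an object; FORCE is the grip in N (left out, the last holds). Time passes only in rows, so rows that do not move let the fingers close. It gives the time, the measured TCP pose, the force and the opening at its end, in the units of the state.
- get_obs(): the state, without advancing time (a new reading comes with each control period).
- get_image(name): name is "side" or "top" or "wrist"; returns (picture, depth): 384x512x3 uint8, red, green, blue; 384x512 float32, m along the optical axis (not along the pixel's ray), 0 where there is no reading.
- camera_model(name): a dict with "fx", "fy", "cx", "cy" (pixels), "origin" and "rotation" of the camera in the world; the wrist camera has in their place "T_tool_cam" (4x4, takes a point from camera to tool coordinates, whose origin is the TCP and whose axes are the tool frame's). Camera axes: x right, y up, looking along -z (the intrinsics and any distortion apply to the point x, -y, -z); pixel columns grow to the right and rows downward; lengths in m; the calibration is good to about 2 mm. A picture is of the moment at which its call begins: read the wrist's pose just before it. camera_model takes no time and is no camera call.
- job_done(): hands the job in, once; it reports no verdict.
The state is a dict: "t": time; "joint_pos": joint angles; "qvel": joint speeds; "tau": joint torques, N m; "tool_pos": TCP position; "eef_rot": TCP orientation; "wrist_force": force on the tool from outside, world axes, zero at the start; "moment": the same for the moment, N m; "gripper_width": finger opening in m.
Only numpy, scipy, OpenCV 4.12 (cv2) and the standard library are available. Lean on these libraries where they do the work, as an engineer would, in place of code of your own. Each camera call takes 0.05 s, during which the arm holds its last target.

## Working session

There is one attempt and no reset: what is moved stays moved. The work goes in short steps, Python scripts to look and compute and a shell command to move; the robot and the scene stay as the last step left them, time stands still between calls to the robot, and variables do not carry over. Pictures are saved under pics/ and viewed, and the job is handed in when it is done.

```bash
ls; mkdir -p pics; python3 - <<'E'
from cell import *
import cv2
o=get_obs()
for k,v in o.items(): print(k,v)
for n in ["top","side"]:
    m=camera_model(n);print(n,m)
    im,d=get_image(n); cv2.imwrite(f"pics/{n}0.png",im[:,:,::-1]); 
    import numpy as np; np.save(f"pics/{n}0d.npy",d)
print(camera_model("wrist"))
E
```

```text
pics
t 0.0
joint_pos [ 1.08751055e+00  5.28475350e-01  1.43392124e+00  9.39897255e-06
  1.18139448e+00 -1.78518321e-01]
qvel [ 0.0008073   0.0001047   0.0008173  -0.00121004  0.00017794 -0.00121727]
tau [-6.50149905e-04 -4.42351127e+01 -1.78026867e+01 -3.79778794e-04
  8.48813681e-03 -3.41989869e-05]
tool_pos [0.18718268 0.59555202 0.23032196]
eef_rot [ 0.10660213  0.69916768 -0.10807032  0.69865681]
wrist_force [-1.11130607  0.42170242  0.27703747]
moment [-0.00673953 -0.03245905  0.03938046]
gripper_width 0.08528952156683084
top {'fx': 421.40450213639855, 'fy': 421.40450213639855, 'cx': 251.35829340643397, 'cy': 191.995296235069, 'origin': array([ 0.32752179, -0.00314478,  1.12546863]), 'rotation': array([-0.07957773,  0.08284153,  0.71290126, -0.69179221])}
side {'fx': 473.70932355796947, 'fy': 473.70932355796947, 'cx': 259.9841225018081, 'cy': 193.47281138509578, 'origin': array([ 0.10058255, -1.06596807,  0.86958983]), 'rotation': array([ 0.4462322 , -0.09439783, -0.16965889,  0.87360273])}
{'fx': 279.56865954002836, 'fy': 279.56865954002836, 'cx': 258.07436881147396, 'cy': 191.0845567461481, 'T_tool_cam': array([[ 6.46228932e-04,  2.83583468e-01, -9.58947339e-01,
        -1.44458624e-01],
       [ 9.99999698e-01, -5.97404348e-04,  4.97227241e-04,
         1.00074765e-03],
       [-4.31873884e-04, -9.58947371e-01, -2.83583769e-01,
        -7.04137350e-02],
       [ 0.00000000e+00,  0.00000000e+00,  0.00000000e+00,
         1.00000000e+00]])}
```

View pics/top0.png

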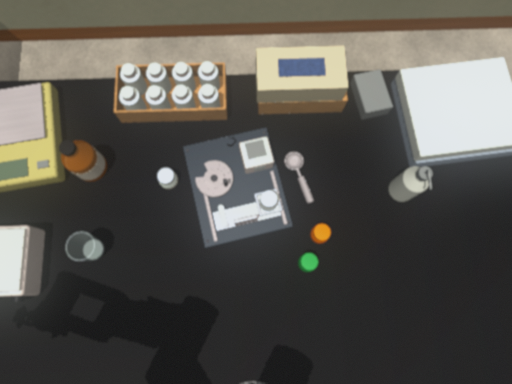

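View pics/side0.png

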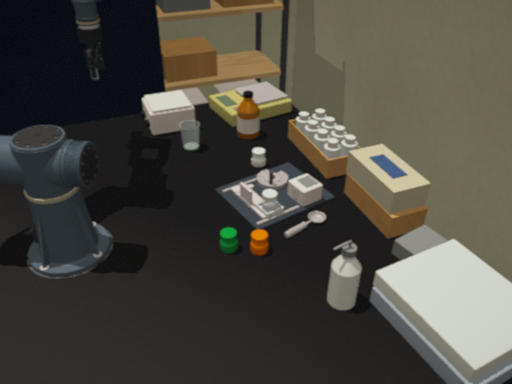

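The top view shows the plate around px (237,187), the cam at (213,178), the jar at (269,200) and the spare jar at (167,178). I'll zoom in to fit the fixture.

```bash
cat > h.py <<'E'
import numpy as np, cv2
from cell import *
from scipy.spatial.transform import Rotation as R
def cam(n):
    m=camera_model(n)
    if n=="wrist":
        o=get_obs(); T=np.eye(4);T[:3,:3]=R.from_quat(o['eef_rot']).as_matrix();T[:3,3]=o['tool_pos']
        T=T@m['T_tool_cam']; return m,T[:3,:3],T[:3,3]
    return m,R.from_quat(m['rotation']).as_matrix(),np.array(m['origin'])
def proj(c,P):
    m,Rm,o=c; q=(np.atleast_2d(P)-o)@Rm
    return np.c_[m['cx']+m['fx']*q[:,0]/-q[:,2], m['cy']-m['fy']*q[:,1]/-q[:,2]]
def unproj(c,uv,z):
    m,Rm,o=c; uv=np.atleast_2d(uv).astype(float)
    d=np.c_[(uv[:,0]-m['cx'])/m['fx'],-(uv[:,1]-m['cy'])/m['fy'],-np.ones(len(uv))]@Rm.T
    return o+d*((z-o[2])/d[:,2])[:,None]
def deproj(c,d):
    m,Rm,o=c; v,u=np.mgrid[:d.shape[0],:d.shape[1]]
    p=np.stack([(u-m['cx'])/m['fx']*d,-(v-m['cy'])/m['fy']*d,-d],-1)
    return p@Rm.T+o
E
python3 - <<'E'
from h import *
c=cam("top"); im=cv2.imread("pics/top0.png"); d=np.load("pics/top0d.npy")
P=deproj(c,d)
print("bench z",np.median(P[240:300,330:400,2]), "plate z",P[145,205],P[230,225], 'reader',P[152,256])
cr=im[115:260,145:330]; g=cv2.convertScaleAbs(cr,alpha=1.6,beta=20)
cv2.imwrite("pics/top0z.png",cv2.resize(g,None,fx=4,fy=4,interpolation=cv2.INTER_CUBIC))
E
```

```text
bench z 0.0013011993811982148 plate z [0.72689684 0.11281308 0.01135126] [0.4866008  0.06076947 0.01320005] reader [ 0.68364857 -0.0273829   0.0664309 ]
```

View pics/top0z.png

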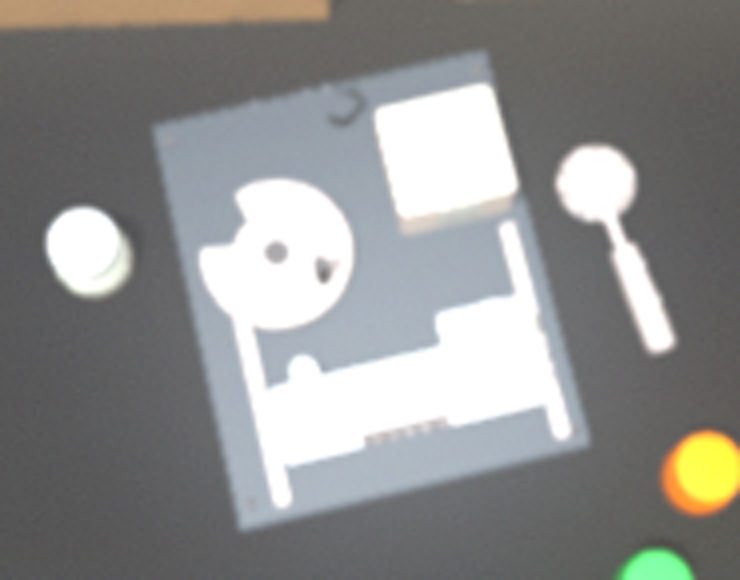

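```bash
python3 - <<'E'
from h import *
c=cam("top"); im=cv2.imread("pics/top0.png"); d=np.load("pics/top0d.npy"); P=deproj(c,d)
z=lambda uv:(np.array(uv)+.5)/4-.5+[145,115]
C=unproj(c,z([(152,125),(487,52),(590,443),(240,530)]),0.010); print(C)
L=np.array([(145,120),(145,-120),(-145,-120),(-145,120)])/1000.
A=L-L.mean(0);B=C[:,:2]-C[:,:2].mean(0)
yaw=np.arctan2((A[:,0]*B[:,1]-A[:,1]*B[:,0]).sum(),(A*B).sum()); t=C[:,:2].mean(0)
print("yaw",yaw,"t",t)
Rf=np.array([[np.cos(yaw),-np.sin(yaw)],[np.sin(yaw),np.cos(yaw)]])
print("res mm",1000*(A@Rf.T-B))
np.savez("fix.npz",yaw=yaw,t=t)
F=lambda x,y,zz:np.r_[Rf@[x/1000,y/1000]+t,zz/1000]
loc=lambda Q:(Q[:,:2]-t)@Rf*1000
# pixel of disc centre, notch, pin
print("axis hub z25",loc(unproj(c,z([(277,252)]),.025)),"pin top z71",loc(unproj(c,z([(325,268)]),.071)),"notch mid",loc(unproj(c,z([(222,222)]),.025)))
print('jar top',loc(unproj(c,[(269,199.)],.077)))
# depth: points in local frame by height
l=loc(P.reshape(-1,3)); zz=P[...,2].ravel()*1000
for name,x0,x1,y0,y1,a,b in [("pin",-30,90,0,115,38,90),("tab",-150,-60,-40,45,40,90),("jar",-110,-30,-110,-45,60,100),("disc",-30,90,0,115,21,32),("reader",0,130,-120,-20,55,80),("any",-200,200,-180,180,30,300)]:
    s=(l[:,0]>x0)&(l[:,0]<x1)&(l[:,1]>y0)&(l[:,1]<y1)&(zz>a)&(zz<b)
    if s.sum(): print(name,s.sum(),l[s].mean(0),l[s].min(0),l[s].max(0),zz[s].mean())
pts={'axis':(30,55,25),'tab':(-106,0,72),'jar':(-70,-70,77),'nose':(-45,55,25),'stop':(122,-2,22)}
img=cv2.resize(im[115:260,145:330],None,fx=4,fy=4,interpolation=cv2.INTER_CUBIC)
img=cv2.convertScaleAbs(img,alpha=1,beta=30)
for k,v in pts.items():
    u=proj(c,F(*v))[0]; u=(u-[145,115]+.5)*4-.5; print(k,F(*v),u); cv2.drawMarker(img,tuple(int(a) for a in u),(0,0,255),0,12,1)
cv2.imwrite("pics/ov0.png",img)
E
```

```text
[[ 0.72666406  0.17535275  0.01      ]
 [ 0.77391842 -0.06027859  0.01      ]
 [ 0.49409808 -0.11834196  0.01      ]
 [ 0.44324094  0.11538831  0.01      ]]
yaw 0.2063586841450997 t [0.60948038 0.02803013]
res mm [[ 0.15225888 -0.15850733]
 [ 2.07322672  0.56479574]
 [-1.95365183 -0.79202671]
 [-0.27183376  0.3857383 ]]
axis hub z25 [[30.62321142 54.74265903]] pin top z71 [[-0.17633259 25.73805396]] notch mid [[59.95374903 86.50686891]]
jar top [[-72.04393206 -70.88382083]]
pin 30 [ 3.58250727 27.462263  ] [-0.7140178  21.93108079] [ 9.70937931 33.26986411] 63.808936837516406
tab 119 [-1.06586957e+02  1.81272650e-02] [-109.58233512  -29.12420964] [-100.55248022   29.07040529] 66.32057684750283
jar 232 [-69.7540304  -70.04311222] [-90.50632569 -91.47170381] [-47.56342788 -49.4993104 ] 77.813525804529
disc 905 [27.65980023 52.67226546] [-27.44074851   4.86540883] [ 80.60433972 104.26095681] 26.657390030708704
reader 818 [ 60.73318373 -69.58287136] [  24.26141472 -109.12039725] [100.12247803 -30.94727239] 66.26670860433153
any 2566 [ 53.71252474 -72.1370917 ] [-199.70952447 -179.95056914] [199.96085096 179.99747197] 73.21026772508118
axis [0.62757453 0.08801014 0.025     ] [276.82589181 252.95201625]
tab [0.50572932 0.00631102 0.072     ] [401.56272771 415.82708369]
jar [ 0.55530833 -0.05482752  0.077     ] [495.37149256 334.76698229]
nose [0.55416577 0.07264285 0.025     ] [300.99619594 358.72002891]
stop [0.72930176 0.05107002 0.022     ] [329.18133904 110.49649741]
```

View pics/ov0.png

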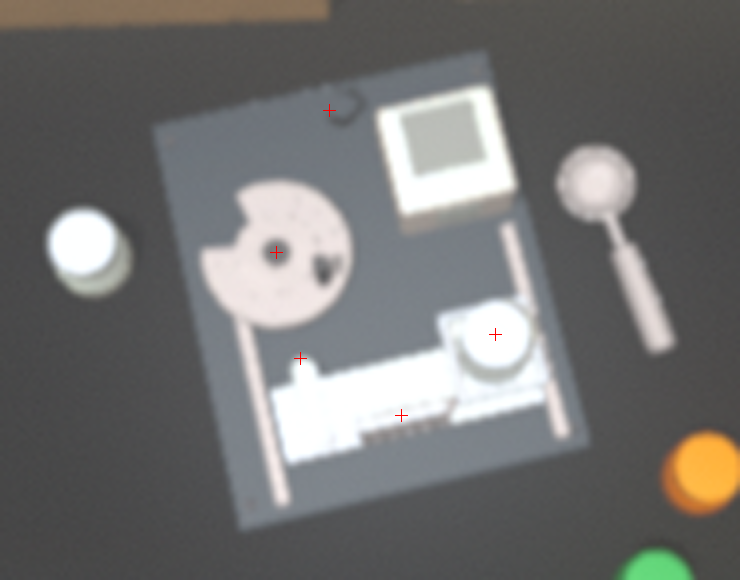

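```bash
cat >> h.py <<'E'
_f=np.load("fix.npz"); yaw=float(_f['yaw']); t0=_f['t']
Rf=np.array([[np.cos(yaw),-np.sin(yaw)],[np.sin(yaw),np.cos(yaw)]])
def F(x,y,zz): return np.r_[Rf@[x/1000,y/1000]+t0,zz/1000]
def loc(Q): return (np.atleast_2d(Q)[:,:2]-t0)@Rf*1000
def st(target=None,face=None):
    """state; target=(x,y,z) fixture mm -> shift in tool mm; face=desired fixture angle of tool z (deg)"""
    o=get_obs(); M=R.from_quat(o['eef_rot']).as_matrix()
    zang=np.degrees(np.arctan2(M[1,2],M[0,2])-yaw)
    print("t %.2f tcp_fix %s z %.1f  toolz_fix_deg %.1f j6 %.2f down %.4f F %s w %.4f"%(o['t'],loc(o['tool_pos'])[0].round(1),o['tool_pos'][2]*1000,zang,o['joint_pos'][5],M[2,0],o['wrist_force'].round(1),o['gripper_width']))
    if target is not None:
        d=F(*target)-o['tool_pos']; print("shift tool mm",(M.T@d*1000).round(1))
    if face is not None:
        e=(face-zang+180)%360-180; print("turn total rad (about tool x)",round(-np.radians(e),3))
    return o,M
E
python3 - <<'E'
from h import *
o,M=st((-30,75,150),-45); print(M.round(3))
E
```

```text
t 0.10 tcp_fix [-297.   642.1] z 230.4  toolz_fix_deg -29.3 j6 -0.18 down -1.0000 F [0.8 0.4 0.4] w 0.0850
shift tool mm [  80.9 -363.8  510.3]
turn total rad (about tool x) 0.274
[[-0.001  0.3    0.954]
 [-0.002  0.954 -0.3  ]
 [-1.    -0.002 -0.   ]]
```

```bash
for i in 1 ; do python3 -m jog '[[0,[0,-18,25],0],[0,[0,-24,34],0],[0,[0,-24,34],0],[0,[0,-24,34],0],[0,[0,-24,34],0]]' 20; done; python3 -m jog '[[0,[0,-24,34],0],[0,[0,-24,34],0],[0,[0,-24,34],0],[0,[0,-24,34],0],[0,[0,-24,34],0]]'; python3 -c "
from h import *
st((-30,75,150),-135)"
```

```text
t: 0.52
tool_pos: [0.304, 0.4408, 0.2274]
eef_rot: [0.102, 0.701, -0.102, 0.698]
wrist_force: [0.5, 0.6, -0.2]
gripper_width: 0.0257
t: 0.93
tool_pos: [0.4303, 0.2748, 0.2256]
eef_rot: [0.101, 0.702, -0.102, 0.698]
wrist_force: [0.3, 0.7, -0.1]
gripper_width: 0.0
t 0.93 tcp_fix [-124.8  278.2] z 225.6  toolz_fix_deg -28.3 j6 -0.94 down -1.0000 F [ 0.3  0.7 -0.1] w 0.0000
shift tool mm [  74.8 -133.7  180.4]
turn total rad (about tool x) 1.862
```

```bash
python3 -m jog '[[0,[0,-24,34],0],[0,[0,-24,34],0],[0,[0,-24,34],0],[0,[0,-24,34],0],[0,[0,-18,25],0]]'; python3 -m jog '[[0,[0,0,0],0.12],[0,[0,0,0],0.12],[0,[0,0,0],0.12],[0,[0,0,0],0.12],[0,[0,0,0],0.12]]';python3 -m jog '[[0,[0,0,0],0.12],[0,[0,0,0],0.12],[0,[0,0,0],0.12],[0,[0,0,0],0.12],[0,[0,0,0],0.12]]';python3 -m jog '[[0,[0,0,0],0.12],[0,[0,0,0],0.12],[0,[0,0,0],0.12],[0,[0,0,0],0.12],[0,[0,0,0],0.12]]'; python3 -c "
from h import *
st((-30,65,150),-135)
im,d=get_image('wrist');cv2.imwrite('pics/w1.png',im[:,:,::-1]);np.save('pics/w1d.npy',d)
im,d=get_image('side');cv2.imwrite('pics/s1.png',cv2.resize(im[100:250,200:360,::-1],None,fx=4,fy=4))
"
```

```text
t: 1.35
tool_pos: [0.552, 0.115, 0.2235]
eef_rot: [0.101, 0.703, -0.103, 0.697]
wrist_force: [0.4, 0.7, 0.1]
gripper_width: 0.0002
t: 1.77
tool_pos: [0.5578, 0.105, 0.2209]
eef_rot: [0.311, 0.636, -0.316, 0.632]
wrist_force: [0.6, 0.5, 0.3]
gripper_width: 0.0001
t: 2.18
tool_pos: [0.556, 0.1043, 0.2183]
eef_rot: [0.488, 0.51, -0.497, 0.504]
wrist_force: [-0.2, 0.2, -0.8]
gripper_width: -0.0002
t: 2.6
tool_pos: [0.5539, 0.1043, 0.2159]
eef_rot: [-0.618, -0.334, 0.632, -0.329]
wrist_force: [0.2, -0.6, -0.2]
gripper_width: 0.0001
t 2.60 tcp_fix [-38.7  86. ] z 215.9  toolz_fix_deg -135.9 j6 0.59 down -0.9998 F [ 0.2 -0.6 -0.2] w 0.0001
shift tool mm [65.7 22.2  7.4]
turn total rad (about tool x) -0.017
```

View pics/w1.png

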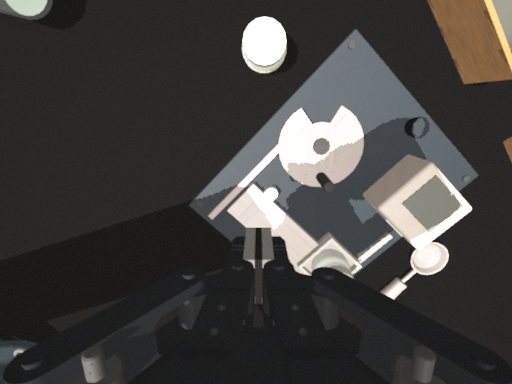

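View pics/s1.png

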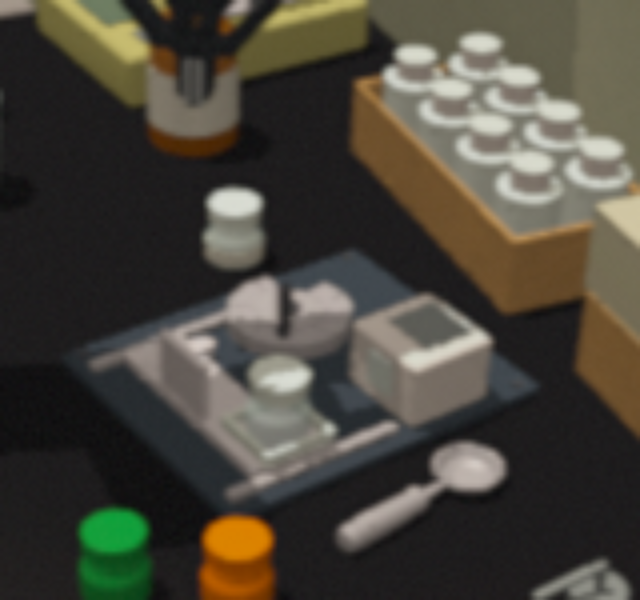

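```bash
python3 - <<'E'
from h import *
o=get_obs(); c=cam("wrist")
print("hub",loc(unproj(c,[(321,147)],.025)),"pin a/b",loc(unproj(c,[(330,187)],.025)),loc(unproj(c,[(319,176)],.071)))
print("corners",loc(unproj(c,[(356,30),(478,175),(191,205)],.010)))
for a in (.7,.8,.9):
    p=(30-37*np.cos(a),55-37*np.sin(a)); print(a,proj(c,[F(*p,25),F(*p,71)]).round(0).tolist())
im=cv2.imread("pics/w1.png"); cr=cv2.resize(im[85:285,200:400],None,fx=3.8,fy=3,interpolation=cv2.INTER_CUBIC)
cv2.imwrite("pics/w1z.png",cv2.convertScaleAbs(cr,alpha=1.3,beta=30))
d=np.load("pics/w1d.npy"); 
m=c[0]; T=m['T_tool_cam']
for (u,v) in [(246,235),(258,235),(270,235),(258,260)]:
    dd=d[v,u]; p=np.array([(u-m['cx'])/m['fx']*dd,-(v-m['cy'])/m['fy']*dd,-dd,1]); print(u,v,dd,(T@p)[:3].round(4))
E
```

```text
hub [[31.5574523  52.22205106]] pin a/b [[6.28060044 7.19641185]] [[ 7.72219216 42.39011348]]
corners [[ 145.25695323  117.43856263]
 [ 147.9460429  -119.73207367]
 [-140.74882416  113.88220608]]
0.7 [[314.0, 176.0], [322.0, 187.0]]
0.8 [[317.0, 176.0], [325.0, 187.0]]
0.9 [[320.0, 176.0], [329.0, 187.0]]
246 235 0.14112744 [-0.0155 -0.0047 -0.0122]
258 235 0.14161764 [-0.015   0.0014 -0.012 ]
270 235 0.14125954 [-0.0154  0.0074 -0.0121]
258 260 0.11708049 [-0.0405  0.0014 -0.0126]
```

View pics/w1z.png

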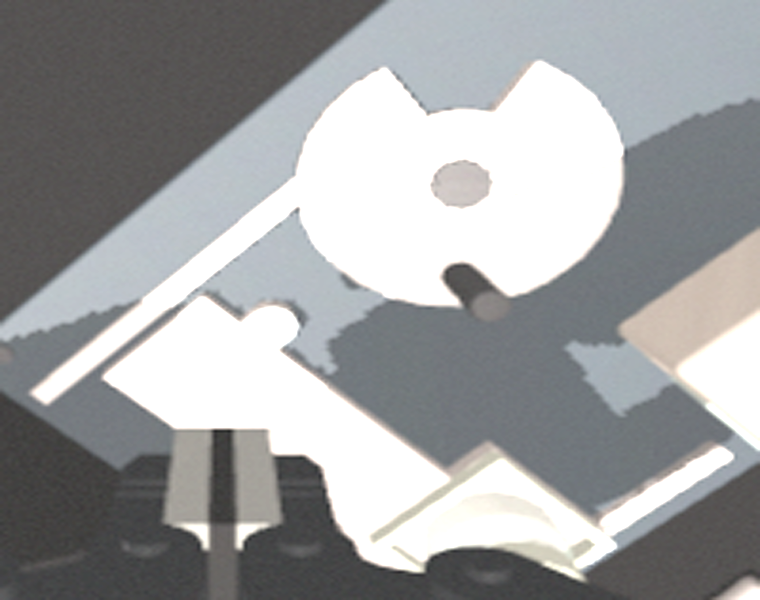

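```bash
python3 - <<'E'
from h import *
m=camera_model("wrist");T=m['T_tool_cam'];d=np.load("pics/w1d.npy")
v,u=np.mgrid[:384,:512]
p=np.stack([(u-m['cx'])/m['fx']*d,-(v-m['cy'])/m['fy']*d,-d,np.ones_like(d)],-1)@T.T
s=(d>0)&(d<0.25)&(p[...,0]<0.005)
q=p[s]*1000
for a in range(-110,6,6):
    k=(q[:,0]>=a)&(q[:,0]<a+6)
    if k.sum(): print(a,k.sum(),q[k][:,1].min().round(1),q[k][:,1].max().round(1),"z",q[k][:,2].min().round(1),q[k][:,2].max().round(1))
E
```

```text
-104 2070 -17.7 20.5 z -22.7 -17.0
-98 4867 -60.1 62.2 z -22.0 -8.8
-92 9081 -60.3 63.3 z -20.0 -1.4
-86 5929 -58.5 62.7 z -19.9 6.0
-80 5937 -53.6 57.0 z -19.6 7.3
-74 3880 -48.8 51.7 z -19.4 7.1
-68 2314 -44.3 47.8 z -18.6 7.7
-62 3763 -40.2 42.1 z -15.5 7.7
-56 1986 -35.0 38.0 z -15.5 10.6
-50 1097 -30.3 33.5 z -15.5 11.0
-44 582 -16.4 21.2 z -14.2 10.2
-38 225 -11.6 14.9 z -13.1 -7.7
-32 370 -12.0 15.2 z -13.3 -7.3
-26 315 -12.0 15.2 z -13.0 -7.1
-20 278 -12.0 15.2 z -12.8 -7.1
-14 231 -11.6 14.8 z -12.7 -7.2
-8 32 -4.5 7.8 z -12.6 -11.7
```

The wrist view shows the pin with its foot at (321,177) and its top at (329,186), so cam is about 0.85. The shut fingers measure about ±13.5 mm over their backs. I'll lower behind the pin.

```bash
python3 -c "
from h import *
st((-18,48,39),-133)"; python3 -m jog '[[0,[10,20,5],0],[0,[20,20,5],0],[0,[30,3,2],0],[0,[30,0,0],0],[0,[30,0,0],0]]';  python3 -c "
from h import *
st((-18,48,39),-131)"
```

```text
t 2.70 tcp_fix [-38.8  86. ] z 215.9  toolz_fix_deg -135.6 j6 0.58 down -0.9998 F [-0.8 -1.3 -0.2] w -0.0002
shift tool mm [176.4  44.4   9.2]
turn total rad (about tool x) -0.045
t: 3.12
tool_pos: [0.5892, 0.069, 0.0991]
eef_rot: [-0.619, -0.338, 0.621, -0.341]
wrist_force: [0.9, 0.7, -0.4]
gripper_width: -0.0002
t 3.12 tcp_fix [-11.4  44.2] z 99.1  toolz_fix_deg -134.4 j6 0.50 down -1.0000 F [ 0.9  0.7 -0.4] w -0.0002
shift tool mm [60.1 -7.5  1.7]
turn total rad (about tool x) -0.059
```

```bash
python3 -m jog '[[0,[0,-7,2],-0.05],[0,[0,-1,0],0],[0,[25,0,0],0],[0,[20,0,0],0],[0,[9,0,0],0]]';  python3 -m jog '[[0,[2,0,0],0]]';python3 -c "
from h import *
st((-18,48,39),-131)
im,d=get_image('wrist');cv2.imwrite('pics/w2.png',im[:,:,::-1])"
```

```text
t: 3.53
tool_pos: [0.579, 0.0708, 0.0381]
eef_rot: [-0.606, -0.359, 0.612, -0.359]
wrist_force: [-0.1, -0.2, -0.5]
gripper_width: -0.0
t: 3.62
tool_pos: [0.5785, 0.0708, 0.035]
eef_rot: [-0.605, -0.36, 0.613, -0.359]
wrist_force: [-0.3, 0.1, 1.0]
gripper_width: -0.0003
t 3.62 tcp_fix [-21.6  48.3] z 35.0  toolz_fix_deg -130.8 j6 0.44 down -0.9999 F [-0.3  0.1  1. ] w -0.0003
shift tool mm [-4.   2.8 -2.1]
turn total rad (about tool x) 0.004
```

View pics/w2.png

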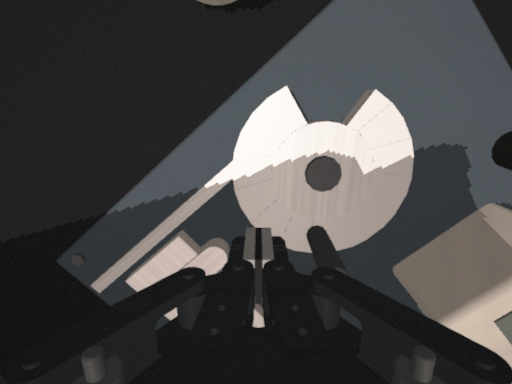

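```bash
cat >> h.py <<'E'
def tool(c,uv,z):
    o=get_obs();M=R.from_quat(o['eef_rot']).as_matrix()
    return ((unproj(c,uv,z)-o['tool_pos'])@M*1000).round(1)
def plan(a,gap=0):
    r=np.radians(a); n=np.array([np.sin(r),-np.cos(r)]); p=np.array([30,55])-37*np.array([np.cos(r),np.sin(r)])
    return p-n*(19.5+gap)
E
python3 - <<'E'
from h import *
c=cam("wrist"); print("hub",tool(c,[(323,173)],.025),"pinfoot",tool(c,[(315,230)],.025),"pintop",tool(c,[(328,275)],.071))
print("hub/pin fixture",loc(unproj(c,[(323,173)],.025)),loc(unproj(c,[(315,230)],.025)))
print(plan(50)); st((*plan(50),38),-130)
E
```

```text
hub [[  9.7  38.2 -38.4]] pinfoot [[10.  35.8 -3.2]] pintop [[-35.9  32.6  -2.4]]
hub/pin fixture [[32.46812318 52.35079307]] [[ 7.69567983 27.30415207]]
[-8.7210082  39.19071399]
t 3.67 tcp_fix [-21.4  48.2] z 35.3  toolz_fix_deg -130.8 j6 0.44 down -1.0000 F [ 1.2 -0.3  0.3] w -0.0002
shift tool mm [-2.8 15.5 -1.4]
turn total rad (about tool x) -0.013
```

```bash
python3 -m jog '[[0,[-3,5,-2],0],[0,[0,4,0],0],[0,[0,2,0],0],[0,[0,2,0],0]]'; python3 -m jog '[[0,[0,2,0],0],[0,[0,2,0],0]]'; python3 -m jog '[[0,[0,2,0],0],[0,[0,2,0],0]]';python3 -c "
from h import *
st((*plan(52),38),-128)
im,d=get_image('wrist');cv2.imwrite('pics/w3.png',im[:,:,::-1])"
```

```text
t: 4.0
tool_pos: [0.5934, 0.0664, 0.0419]
eef_rot: [-0.606, -0.36, 0.611, -0.36]
wrist_force: [-4.1, 3.2, -2.9]
gripper_width: -0.0005
t: 4.17
tool_pos: [0.5947, 0.0653, 0.0421]
eef_rot: [-0.605, -0.361, 0.613, -0.358]
wrist_force: [-2.5, 1.2, -0.9]
gripper_width: -0.0003
t: 4.33
tool_pos: [0.5966, 0.064, 0.0421]
eef_rot: [-0.604, -0.362, 0.614, -0.357]
wrist_force: [-2.6, 2.2, 0.5]
gripper_width: -0.0
t 4.33 tcp_fix [-5.3 37.8] z 42.1  toolz_fix_deg -130.7 j6 0.43 down -0.9999 F [-2.6  2.2  0.5] w -0.0000
shift tool mm [ 4.1 -2.1  1.8]
turn total rad (about tool x) -0.047
```

View pics/w3.png

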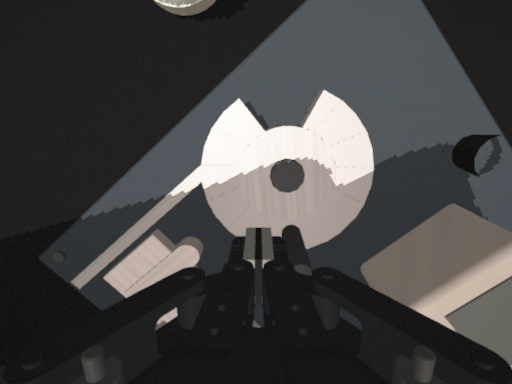

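```bash
python3 -m jog '[[0,[0,4,0],-0.08],[0,[0,4,1],-0.08],[0,[0,4,1.6],-0.08],[0,[0,4,1.6],-0.08],[0,[0,4,1.6],-0.08]]';python3 -c "
from h import *
o,M=st()
c=cam('wrist');im,d=get_image('wrist');cv2.imwrite('pics/w4.png',im[:,:,::-1])"
```

```text
t: 4.8
tool_pos: [0.6097, 0.0528, 0.042]
eef_rot: [-0.515, -0.484, 0.527, -0.472]
wrist_force: [-3.4, 3.6, 1.6]
gripper_width: 0.0002
t 4.80 tcp_fix [ 5.3 24.2] z 42.0  toolz_fix_deg -106.7 j6 -0.01 down -0.9997 F [-3.4  3.6  1.6] w 0.0002
```

View pics/w4.png

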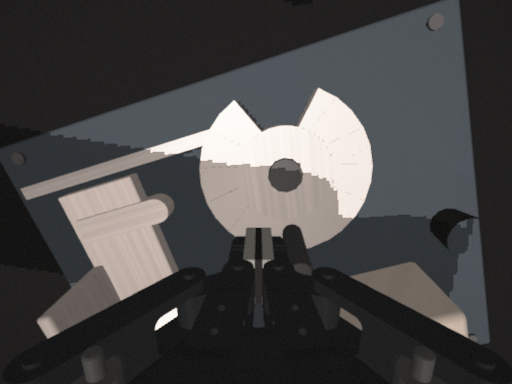

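```bash
python3 -m jog '[[0,[0,4,1.6],-0.08],[0,[0,4,1.6],-0.08],[0,[0,4,1.6],-0.08],[0,[0,4,1.6],-0.08],[0,[0,4,1.6],-0.08]]'; python3 -c "
from h import *
o,M=st()
c=cam('wrist');im,d=get_image('wrist');cv2.imwrite('pics/w5.png',im[:,:,::-1])"
```

```text
t: 5.27
tool_pos: [0.6256, 0.0472, 0.0416]
eef_rot: [0.404, 0.586, -0.418, 0.565]
wrist_force: [-4.4, 1.5, 1.8]
gripper_width: 0.0003
t 5.27 tcp_fix [19.7 15.5] z 41.6  toolz_fix_deg -82.9 j6 -0.43 down -0.9993 F [-4.4  1.5  1.8] w 0.0003
```

View pics/w5.png

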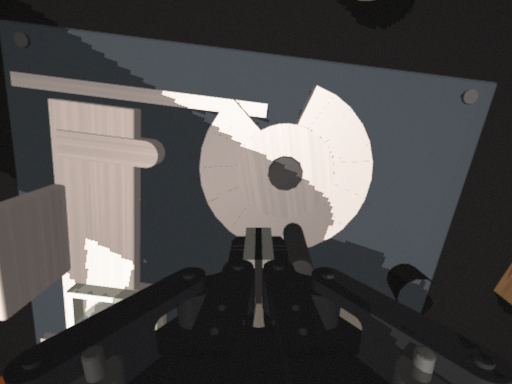

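```bash
python3 -m jog '[[0,[0,4,1.6],-0.08],[0,[0,4,1.6],-0.08],[0,[0,4,1.6],-0.08],[0,[0,4,1.6],-0.08],[0,[0,4,1.6],-0.08]]'; python3 -m jog '[[0,[0,4,1.6],-0.08],[0,[0,4,1.6],-0.08],[0,[0,4,1.6],-0.08],[0,[0,4,1.6],-0.08],[0,[0,4,1.6],-0.08]]';python3 -c "
from h import *
o,M=st()
c=cam('wrist');im,d=get_image('wrist');cv2.imwrite('pics/w6.png',im[:,:,::-1])"
```

```text
t: 5.73
tool_pos: [0.6421, 0.0476, 0.0407]
eef_rot: [0.278, 0.662, -0.293, 0.631]
wrist_force: [-4.7, -0.5, 1.8]
gripper_width: 0.0
t: 6.15
tool_pos: [0.6569, 0.0532, 0.0397]
eef_rot: [0.141, 0.71, -0.157, 0.672]
wrist_force: [-4.0, -2.7, 0.5]
gripper_width: 0.0
t 6.15 tcp_fix [51.6 14.9] z 39.7  toolz_fix_deg -36.2 j6 -1.22 down -0.9983 F [-4.  -2.7  0.5] w 0.0000
```

View pics/w6.png

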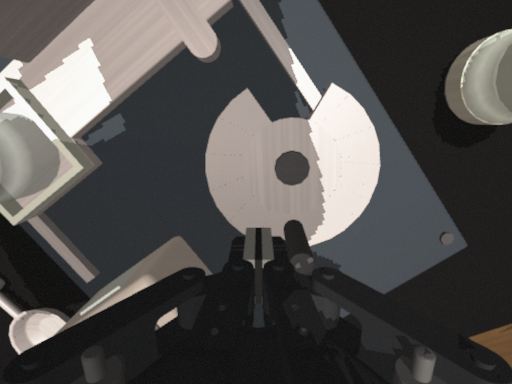

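```bash
cat >> h.py <<'E'
def camang(c,hub,nl,nr):
    h,a,b=unproj(c,[hub,nl,nr],.025); h,a,b=[loc(q)[0] for q in (h,a,b)]
    d=(a-h)/np.linalg.norm(a-h)+(b-h)/np.linalg.norm(b-h)
    print("hub",h,"notch rim radii",np.linalg.norm(a-h),np.linalg.norm(b-h),"cam deg",np.degrees(np.arctan2(d[1],d[0])))
E
python3 - <<'E'
from h import *
c=cam("wrist"); camang(c,(292,168),(246,89),(332,84))
E
```

```text
hub [33.79515542 53.89157453] notch rim radii 51.05648215813452 50.32942587930927 cam deg 147.82648305787217
```

```bash
python3 -m jog '[[0,[0,4,1.6],-0.08],[0,[0,4,1.6],-0.08],[0,[0,4,1.6],-0.08],[0,[0,4,1.6],-0.08],[0,[0,4,1.6],-0.08]]'; python3 -c "
from h import *
o,M=st()
c=cam('wrist');im,d=get_image('wrist');cv2.imwrite('pics/w7.png',im[:,:,::-1])"
```

```text
t: 6.62
tool_pos: [0.6717, 0.0632, 0.039]
eef_rot: [-0.0, 0.726, -0.016, 0.688]
wrist_force: [-0.5, -2.1, -0.4]
gripper_width: -0.0002
t 6.62 tcp_fix [68.1 21.7] z 39.0  toolz_fix_deg -13.1 j6 -1.59 down -0.9983 F [-0.5 -2.1 -0.4] w -0.0002
```

View pics/w7.png

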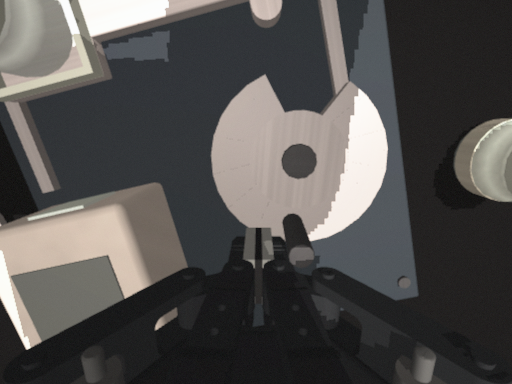

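```bash
python3 - <<'E'
from h import *
c=cam("wrist"); camang(c,(299,161),(265,75),(350,81))
print(loc(unproj(c,[(265,20)],.022)))
E
python3 -m jog '[[0,[0,3,0.5],-0.06],[0,[0,3,0],-0.04],[0,[0,2.5,0],0]]'; python3 -c "
from h import *
o,M=st()
c=cam('wrist');im,d=get_image('wrist');cv2.imwrite('pics/w8.png',im[:,:,::-1])"
```

```text
hub [33.5745842  54.61079457] notch rim radii 50.76333273308139 50.66382032045195 cam deg 163.2465955321247
[[-43.41286353  51.5710718 ]]
t: 6.92
tool_pos: [0.6783, 0.0689, 0.0401]
eef_rot: [-0.033, 0.721, 0.016, 0.692]
wrist_force: [-0.5, -0.0, 0.6]
gripper_width: 0.0001
t 6.92 tcp_fix [75.8 25.9] z 40.1  toolz_fix_deg -7.8 j6 -1.67 down -0.9989 F [-0.5 -0.   0.6] w 0.0001
```

View pics/w8.png

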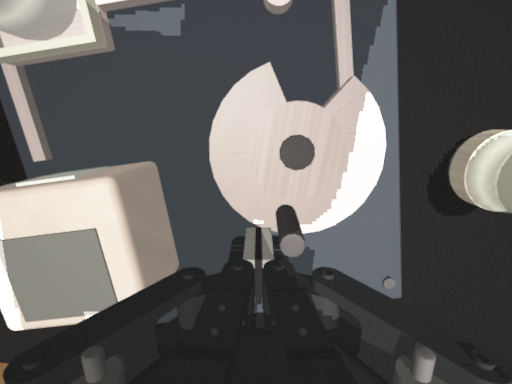

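```bash
python3 - <<'E'
from h import *
c=cam("wrist"); camang(c,(297,152),(269,63),(355,76))
print("pin tool",tool(c,[(285,212),(291,244)],[.025,.071]), loc(unproj(c,[(285,212),(291,244)],np.array([.025,.071]))))
st((66,33,40),0)
E
```

```text
hub [32.53023225 55.00843399] notch rim radii 50.38823740125446 50.601989936060775 cam deg 163.8010177273055
pin tool [[ 15.3  16.6  -9.7]
 [-30.6  15.  -11.8]] [[67.82457738 44.07026639]
 [67.58102879 43.54714689]]
t 6.97 tcp_fix [75.9 26.5] z 40.3  toolz_fix_deg -7.9 j6 -1.67 down -0.9989 F [-0.2  0.4  0.6] w -0.0001
shift tool mm [  0.6   5.1 -10.6]
turn total rad (about tool x) -0.137
```

```bash
python3 -m jog '[[0,[0,-6,0],0],[0,[0,-4,-2],0],[0,[0,0,-6],-0.05],[0,[0,0,-3],-0.05]]'; python3 -c "
from h import *
o,M=st((66,33,40),0)"
```

```text
t: 7.3
tool_pos: [0.6706, 0.0575, 0.0419]
eef_rot: [-0.065, 0.717, 0.05, 0.693]
wrist_force: [0.1, -0.5, 0.1]
gripper_width: -0.0
t 7.30 tcp_fix [65.8 16.3] z 41.9  toolz_fix_deg -2.5 j6 -1.78 down -0.9992 F [ 0.1 -0.5  0.1] w -0.0000
shift tool mm [ 1.6 16.7 -0.5]
turn total rad (about tool x) -0.044
```

```bash
python3 -m jog '[[0,[1,6,0],0],[0,[0,3,0],0],[0,[0,3,0],0],[0,[0,3,0],0],[0,[0,3,0],0]]'; python3 -c "
from h import *
o,M=st((66,35,40),0)
c=cam('wrist');im,d=get_image('wrist');cv2.imwrite('pics/w9.png',im[:,:,::-1])"
```

```text
t: 7.72
tool_pos: [0.6702, 0.071, 0.041]
eef_rot: [-0.065, 0.715, 0.045, 0.695]
wrist_force: [1.0, -3.6, -1.2]
gripper_width: -0.0001
t 7.72 tcp_fix [68.3 29.6] z 41.0  toolz_fix_deg -3.0 j6 -1.75 down -0.9992 F [ 1.  -3.6 -1.2] w -0.0001
shift tool mm [ 0.9  5.3 -2.5]
turn total rad (about tool x) -0.052
```

View pics/w9.png

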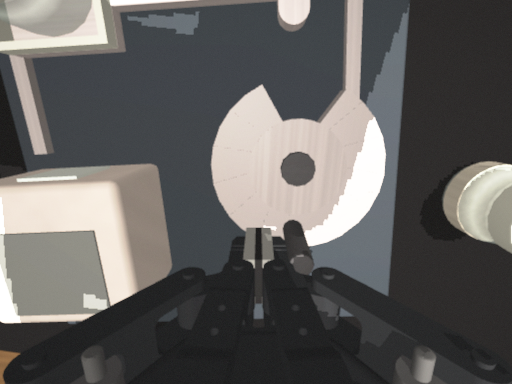

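```bash
python3 - <<'E'
from h import *
c=cam("wrist"); camang(c,(298,169),(262,86),(347,90))
E
python3 -m jog '[[0,[0,3,-1],-0.03],[0,[0,3,0],-0.02],[0,[0,3,0],0]]'; python3 -c "
from h import *
o,M=st((66,35,40),0)
c=cam('wrist');im,d=get_image('wrist');cv2.imwrite('pics/w10.png',im[:,:,::-1])"
```

```text
hub [33.00273857 55.26509239] notch rim radii 50.58987889137899 50.37210670903066 cam deg 174.67421491359175
t: 8.02
tool_pos: [0.6702, 0.0798, 0.0412]
eef_rot: [-0.084, 0.711, 0.063, 0.695]
wrist_force: [1.8, -4.2, -0.7]
gripper_width: -0.0001
t 8.02 tcp_fix [70.1 38.3] z 41.2  toolz_fix_deg 0.1 j6 -1.79 down -0.9993 F [ 1.8 -4.2 -0.7] w -0.0001
shift tool mm [ 1.4 -3.2 -4. ]
turn total rad (about tool x) 0.001
```

View pics/w10.png

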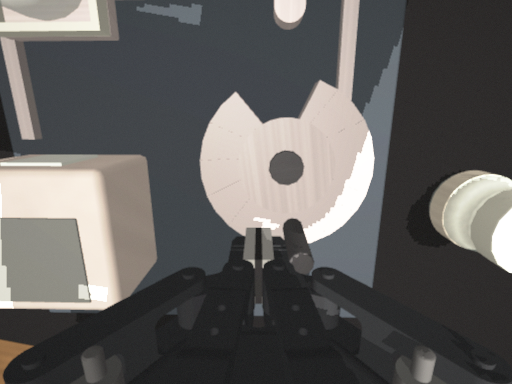

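```bash
python3 - <<'E'
from h import *
c=cam("wrist"); camang(c,(286,167),(236,93),(321,81))
print(loc(unproj(c,[(290,12)],.022)))
E
python3 -m jog '[[0,[0,-6,0],0],[0,[0,-5,0],0],[0,[-20,0,0],0],[0,[-35,0,0],0],[0,[-30,0,0],0]]'; python3 -m jog '[[0,[-20,0,0],0],[0,[-20,0,0],0]]'; python3 -c "
from h import *
o,M=st((-175,0,140),0)
c=cam('wrist');im,d=get_image('wrist');cv2.imwrite('pics/w11.png',im[:,:,::-1])"
```

```text
hub [32.29619095 54.98278092] notch rim radii 50.078459779436166 50.39922520576319 cam deg -172.7847997380272
[[-49.00843092  55.03134775]]
t: 8.48
tool_pos: [0.6648, 0.0753, 0.1194]
eef_rot: [-0.079, 0.721, 0.066, 0.686]
wrist_force: [0.5, -0.1, -0.6]
gripper_width: 0.0003
t: 8.65
tool_pos: [0.6657, 0.077, 0.1625]
eef_rot: [-0.077, 0.721, 0.067, 0.685]
wrist_force: [-0.2, 0.3, -1.0]
gripper_width: -0.0
t 8.65 tcp_fix [65.1 36.4] z 162.5  toolz_fix_deg -0.1 j6 -1.81 down -0.9986 F [-0.2  0.3 -1. ] w -0.0000
shift tool mm [  35.3  -36.6 -238.5]
turn total rad (about tool x) -0.002
```

View pics/w11.png

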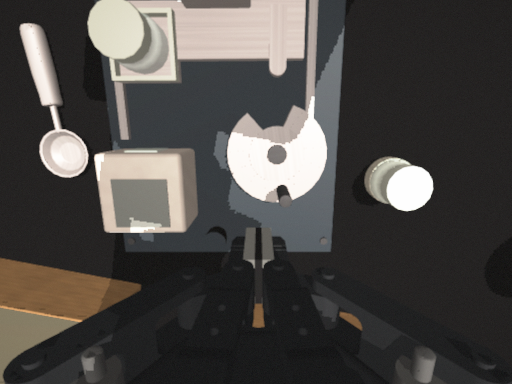

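```bash
python3 - <<'E'
from h import *
c=cam("wrist"); camang(c,(277,155),(243,119),(295,105))
print("pin",[np.degrees(np.arctan2(*(((unproj(c,[q],z)[0][:2]-F(30,55,0)[:2])@Rf)[::-1]))) for q,z in (((278,186),.025),((285,201),.071))])
im=cv2.imread("pics/w11.png"); cv2.imwrite("pics/w11z.png",cv2.resize(im[80:220,210:350],None,fx=4,fy=4,interpolation=cv2.INTER_CUBIC))
t=cam("top");im,d=get_image("top");cv2.imwrite("pics/top2z.png",cv2.convertScaleAbs(cv2.resize(im[130:240,180:300,::-1],None,fx=5,fy=5,interpolation=cv2.INTER_CUBIC),alpha=1,beta=20))
E
```

```text
hub [37.99634933 53.67592958] notch rim radii 50.08866289199517 52.360781642025884 cam deg -167.5931533280861
pin [np.float64(0.33450914056429276), np.float64(5.185706827000725)]
```

View pics/w11z.png

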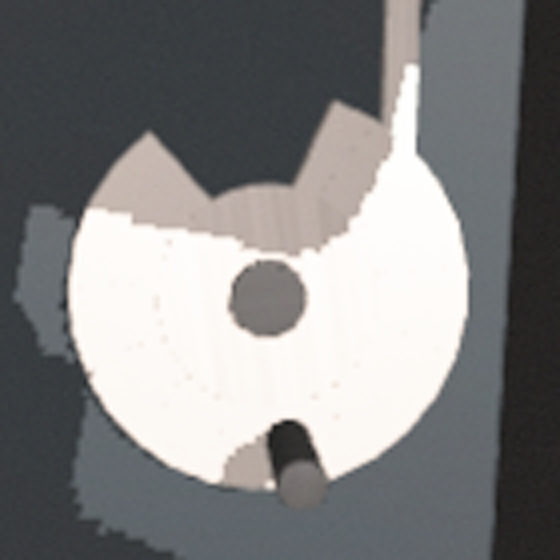

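View pics/top2z.png

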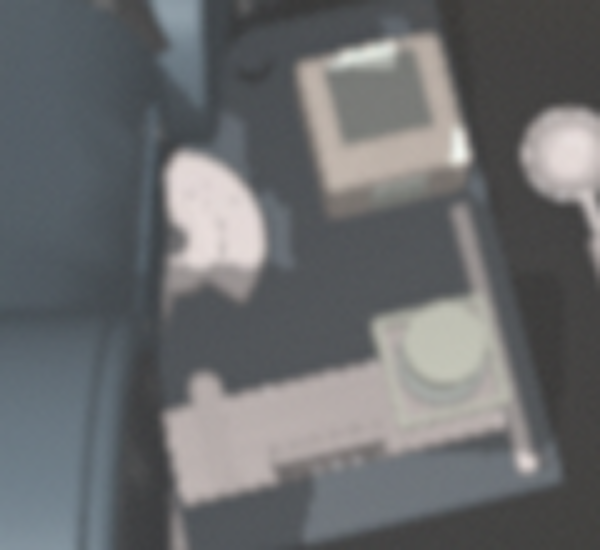

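The notch is within about 8° of square on the +π side, inside the nose's capture range, and the fingers are clear. Next I move behind the tab.

```bash
python3 -m jog '[[0,[0,-4,-25],0],[0,[0,-6,-35],0],[0,[0,-6,-35],0],[0,[0,-6,-35],0],[0,[0,-6,-35],0]]'; python3 -m jog '[[0,[0,-4,-35],0],[0,[0,0,-20],0],[0,[0,0,0],0]]'; python3 -c "
from h import *
o,M=st((-150,5,40),0)
c=cam('wrist');im,d=get_image('wrist');cv2.imwrite('pics/w12.png',im[:,:,::-1])"
```

```text
t: 9.17
tool_pos: [0.5119, 0.0178, 0.1692]
eef_rot: [-0.077, 0.716, 0.069, 0.69]
wrist_force: [0.5, -0.2, -0.0]
gripper_width: 0.0003
t: 9.42
tool_pos: [0.4441, 0.0032, 0.1685]
eef_rot: [-0.073, 0.722, 0.07, 0.684]
wrist_force: [-0.7, 1.3, -0.4]
gripper_width: 0.0004
t 9.42 tcp_fix [-166.9    9.6] z 168.5  toolz_fix_deg -0.2 j6 -1.99 down -0.9986 F [-0.7  1.3 -0.4] w 0.0004
shift tool mm [127.4  -4.7  23.8]
turn total rad (about tool x) -0.003
```

View pics/w12.png

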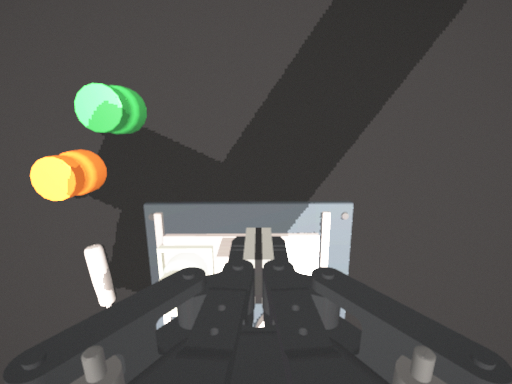

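```bash
python3 -m jog '[[0,[20,-1,5],0],[0,[35,-1,5],0],[0,[35,0,2],0],[0,[25,0,2],0],[0,[9,0,0],0]]'; python3 -c "
from h import *
o,M=st((-150,5,40),0)
c=cam('wrist');im,d=get_image('wrist');cv2.imwrite('pics/w13.png',im[:,:,::-1])
im,d=get_image('side');cv2.imwrite('pics/s13.png',cv2.resize(im[100:250,200:360,::-1],None,fx=4,fy=4))"
```

```text
t: 9.88
tool_pos: [0.4672, 0.002, 0.0412]
eef_rot: [-0.074, 0.714, 0.068, 0.693]
wrist_force: [0.2, 0.3, 0.9]
gripper_width: 0.0003
t 9.88 tcp_fix [-144.6    3.7] z 41.2  toolz_fix_deg -0.3 j6 -1.97 down -0.9995 F [0.2 0.3 0.9] w 0.0003
shift tool mm [ 1.4  1.3 -5.3]
turn total rad (about tool x) -0.006
```

View pics/w13.png

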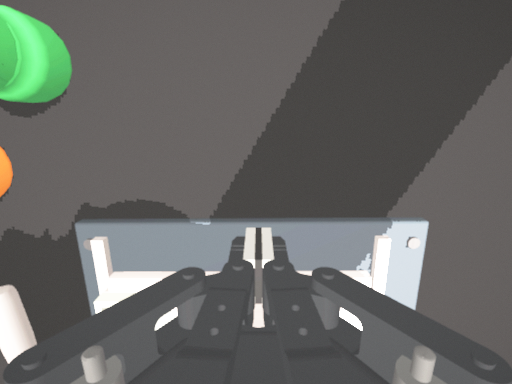

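View pics/s13.png

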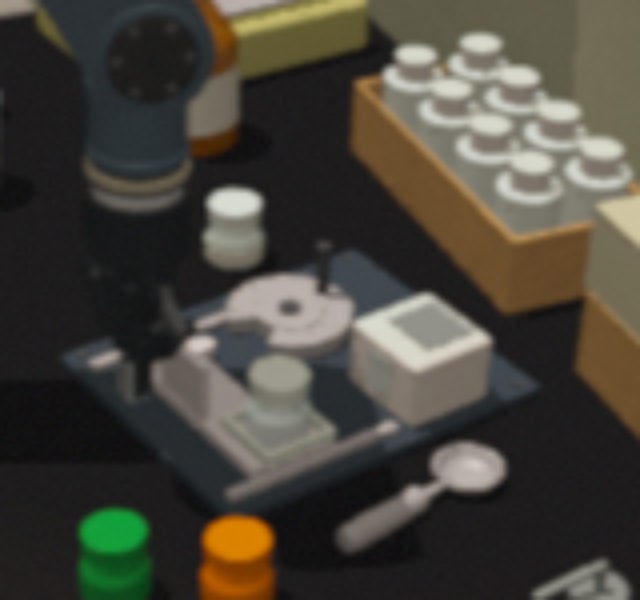

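The side view shows the notch facing the nose and the fingers behind the tab, at zoom (130,370). I'll push gently.

```bash
python3 -m jog '[[0,[0,0,6],0],[0,[0,0,6],0],[0,[0,0,3],0],[0,[0,0,3],0],[0,[0,0,3],0]]'; python3 -m jog '[[0,[0,0,3],0],[0,[0,0,3],0],[0,[0,0,3],0]]';  python3 -m jog '[[0,[0,0,3],0],[0,[0,0,3],0],[0,[0,0,3],0]]'; python3 -c "
from h import *
st((-150,5,40),0)"
```

```text
t: 10.4
tool_pos: [0.4925, 0.0071, 0.0431]
eef_rot: [-0.075, 0.713, 0.068, 0.694]
wrist_force: [-1.8, -1.6, -1.5]
gripper_width: 0.0001
t: 10.65
tool_pos: [0.5004, 0.0091, 0.0438]
eef_rot: [-0.075, 0.714, 0.068, 0.693]
wrist_force: [-1.3, -1.1, -1.8]
gripper_width: 0.0001
t: 10.9
tool_pos: [0.5092, 0.0109, 0.0438]
eef_rot: [-0.075, 0.715, 0.068, 0.692]
wrist_force: [-1.7, -1.1, 0.2]
gripper_width: -0.0001
t 10.90 tcp_fix [-101.7    3.8] z 43.8  toolz_fix_deg -0.2 j6 -1.94 down -0.9995 F [-1.7 -1.1  0.2] w -0.0001
shift tool mm [  5.3   1.  -48.2]
turn total rad (about tool x) -0.004
```

```bash
python3 -m jog '[[0,[1,0,3],0],[0,[0,0,3],0],[0,[0,0,2.5],0]]';  python3 -m jog '[[0,[0,0,2.5],0],[0,[0,0,2.5],0],[0,[0,0,2.5],0]]'; python3 -c "
from h import *
st()
im,d=get_image('side');cv2.imwrite('pics/s14.png',cv2.resize(im[100:250,200:360,::-1],None,fx=4,fy=4))"
```

```text
t: 11.15
tool_pos: [0.5185, 0.013, 0.0428]
eef_rot: [-0.075, 0.714, 0.068, 0.692]
wrist_force: [-1.8, -2.3, 1.7]
gripper_width: -0.0001
t: 11.4
tool_pos: [0.5269, 0.0147, 0.0428]
eef_rot: [-0.075, 0.714, 0.068, 0.693]
wrist_force: [-1.9, -0.9, 1.6]
gripper_width: 0.0001
t 11.40 tcp_fix [-83.6   3.9] z 42.8  toolz_fix_deg -0.2 j6 -1.92 down -0.9995 F [-1.9 -0.9  1.6] w 0.0001
```

View pics/s14.png

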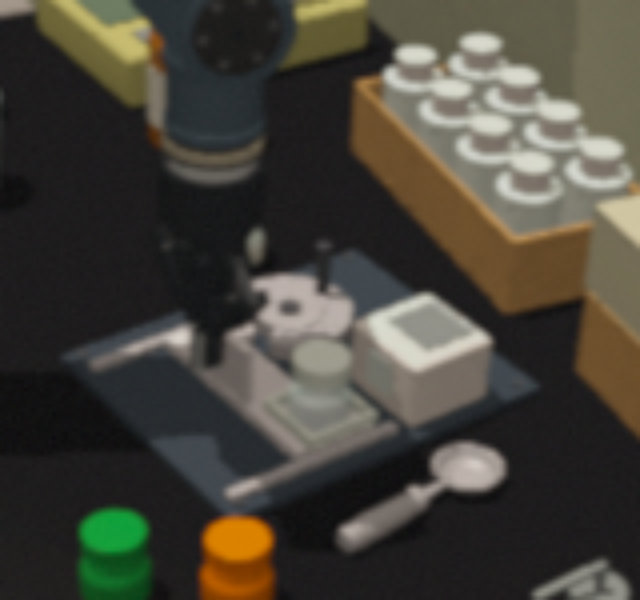

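```bash
python3 -m jog '[[0,[0,0,2.5],0],[0,[0,0,2.5],0]]';  python3 -m jog '[[0,[0,0,2],0],[0,[0,0,2],0]]';python3 -m jog '[[0,[0,0,2],0],[0,[0,0,2],0]]'; python3 -c "
from h import *
st()"
```

```text
t: 11.62
tool_pos: [0.5326, 0.0159, 0.0427]
eef_rot: [-0.075, 0.714, 0.068, 0.693]
wrist_force: [-0.8, -0.3, 2.0]
gripper_width: -0.0
t: 11.78
tool_pos: [0.5335, 0.0163, 0.0426]
eef_rot: [-0.075, 0.717, 0.069, 0.69]
wrist_force: [-7.4, -5.6, 6.4]
gripper_width: 0.0001
t: 11.95
tool_pos: [0.5332, 0.0163, 0.0426]
eef_rot: [-0.076, 0.72, 0.069, 0.686]
wrist_force: [-5.4, -4.5, 6.3]
gripper_width: 0.0
t 11.95 tcp_fix [-77.1   4.1] z 42.6  toolz_fix_deg -0.0 j6 -1.92 down -0.9988 F [-5.4 -4.5  6.3] w 0.0000
```

The arm stopped with the TCP at x = -77.1, where home was expected at about -77, and force rose to about 8 N, so the slide is at its stop. I'll hold briefly, back off, then check.

```bash
python3 -m jog '[[0,[0,0,2],0],[0,[0,0,2],0],[0,[0,0,0],0],[0,[0,0,-5],0],[0,[0,0,-12],0]]'; python3 -m jog '[[0,[0,0,-25],0],[0,[-5,0,-20],0],[0,[-30,0,-5],0],[0,[-35,0,0],0],[0,[-35,0,0],0]]'; python3 -m jog '[[0,[-30,0,-10],0],[0,[0,0,-25],0],[0,[0,0,-25],0],[0,[0,0,-10],0],[0,[0,0,0],0]]';python3 -c "
from h import *
st()
im,d=get_image('side');cv2.imwrite('pics/s15.png',cv2.resize(im[100:250,200:360,::-1],None,fx=4,fy=4))
im,d=get_image('top');cv2.imwrite('pics/t15.png',cv2.resize(im[130:240,145:300,::-1],None,fx=5,fy=5,interpolation=2));np.save('pics/t15.npy',d)
c=cam('top');P=deproj(c,d).reshape(-1,3);l=loc(P);zz=P[:,2]*1000
for n,x0,x1,y0,y1,a,b in [('tab',-110,-40,-32,32,40,85),('jar',-60,0,-110,-45,60,90)]:
    s=(l[:,0]>x0)&(l[:,0]<x1)&(l[:,1]>y0)&(l[:,1]<y1)&(zz>a)&(zz<b);print(n,s.sum(),l[s].mean(0),zz[s].mean())
"
```

```text
t: 12.37
tool_pos: [0.5206, 0.0122, 0.0441]
eef_rot: [-0.077, 0.721, 0.069, 0.686]
wrist_force: [0.1, -0.3, 0.8]
gripper_width: -0.0003
t: 12.78
tool_pos: [0.471, 0.0042, 0.1477]
eef_rot: [-0.075, 0.724, 0.07, 0.683]
wrist_force: [0.5, -1.0, 0.2]
gripper_width: -0.0002
t: 13.2
tool_pos: [0.4127, -0.0115, 0.1907]
eef_rot: [-0.078, 0.713, 0.067, 0.694]
wrist_force: [0.6, 1.0, 0.8]
gripper_width: 0.0003
t 13.20 tcp_fix [-200.7    1.7] z 190.7  toolz_fix_deg -0.1 j6 -2.04 down -0.9995 F [0.6 1.  0.8] w 0.0003
tab 34 [-60.42840323 -19.67533452] 70.93792922685289
jar 228 [-25.39649201 -69.76258467] 77.53545162830163
```

View pics/t15.png

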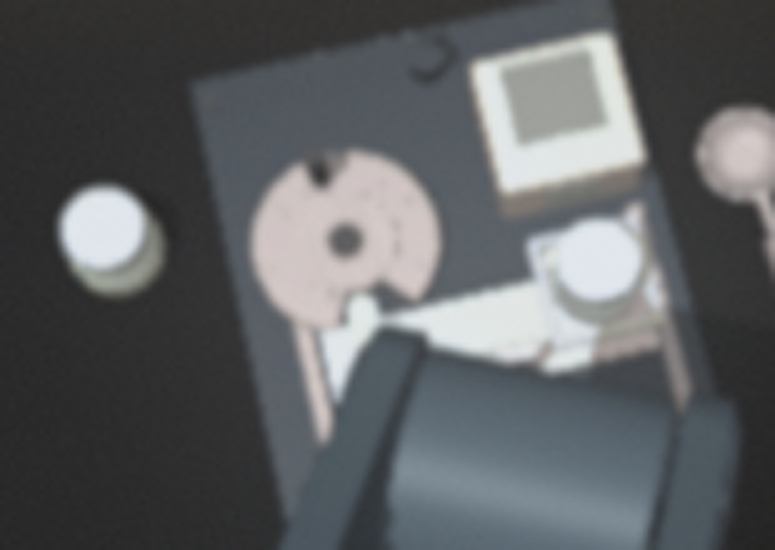

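View pics/s15.png

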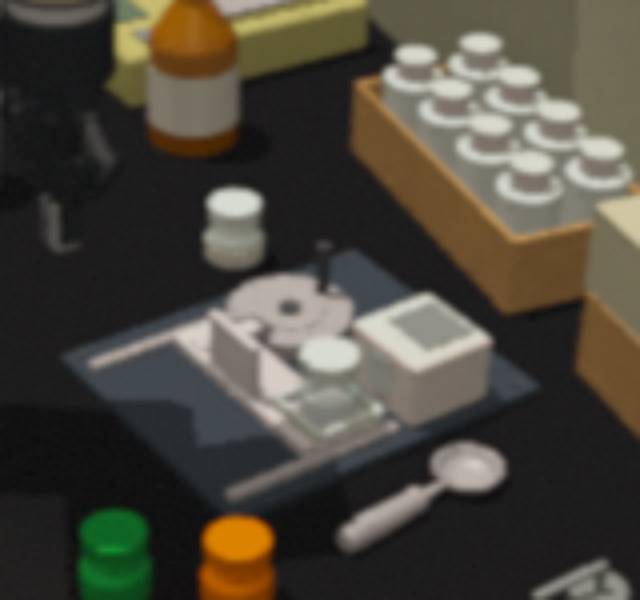

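```bash
python3 - <<'E'
from h import *
c=cam('top'); im,d=get_image('top'); im=im[:,:,::-1]
p=lambda u:(np.array(u)+.5)/5-.5+[145,130]
h=loc(unproj(c,[p((345,240))],.025))[0]
print("hub",h)
# polar unwrap around known axis at plate top: brightness per local angle at r=46
for r in (42,46):
    s=[]
    for a in range(120,261,4):
        q=F(30+r*np.cos(np.radians(a)),55+r*np.sin(np.radians(a)),25); u=proj(c,q)[0]
        s.append((a,int(cv2.getRectSubPix(im.mean(2).astype(np.float32),(1,1),tuple(map(float,u)))[0,0])))
    print(r,s)
for a in (176,180,184,188,192):
    r=np.radians(a);P=[F(30-37*np.cos(r),55-37*np.sin(r),z) for z in (25,71)]; print(a,((proj(c,P)-[145,130]+.5)*5-.5).round(0).tolist())
z=cv2.resize(im[145:205,185:245],None,fx=10,fy=10,interpolation=cv2.INTER_CUBIC);cv2.imwrite('pics/t16.png',z)
E
```

```text
hub [30.86556334 55.45039853]
42 [(120, 202), (124, 202), (128, 202), (132, 202), (136, 202), (140, 203), (144, 203), (148, 203), (152, 203), (156, 200), (160, 183), (164, 152), (168, 169), (172, 217), (176, 228), (180, 228), (184, 226), (188, 208), (192, 157), (196, 107), (200, 96), (204, 97), (208, 101), (212, 132), (216, 171), (220, 197), (224, 204), (228, 203), (232, 202), (236, 199), (240, 198), (244, 200), (248, 201), (252, 201), (256, 202), (260, 202)]
46 [(120, 200), (124, 199), (128, 199), (132, 197), (136, 199), (140, 198), (144, 197), (148, 197), (152, 198), (156, 197), (160, 188), (164, 173), (168, 188), (172, 220), (176, 227), (180, 228), (184, 222), (188, 196), (192, 144), (196, 115), (200, 117), (204, 111), (208, 106), (212, 122), (216, 162), (220, 189), (224, 195), (228, 195), (232, 194), (236, 191), (240, 192), (244, 191), (248, 193), (252, 195), (256, 195), (260, 193)]
176 [[336.0, 177.0], [328.0, 151.0]]
180 [[332.0, 178.0], [323.0, 152.0]]
184 [[327.0, 179.0], [319.0, 153.0]]
188 [[322.0, 180.0], [314.0, 155.0]]
192 [[318.0, 182.0], [309.0, 157.0]]
```

View pics/t16.png

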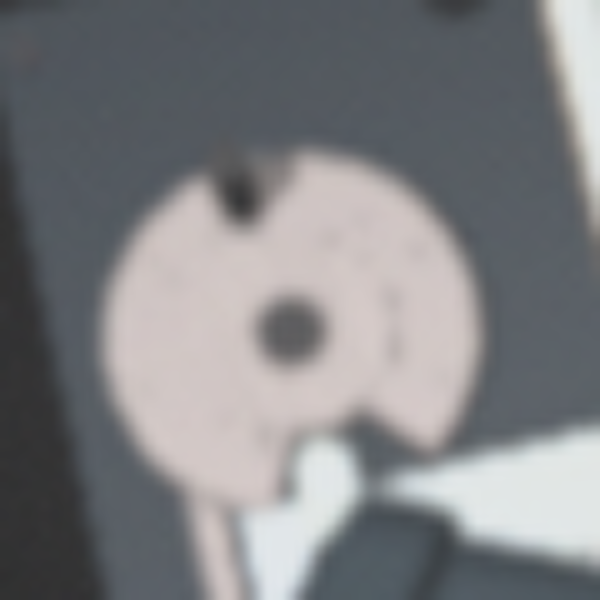

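```bash
python3 -c "
from h import *
st(); print(job_done())"
```

```text
t 13.35 tcp_fix [-198.1    0.9] z 190.3  toolz_fix_deg -0.0 j6 -2.04 down -0.9996 F [ 0.6 -0.3 -0.1] w 0.0001
the job is handed in; nothing more can be done
None
```

The slide is fully home with its nose in the cam plate's notch. I handed the job in at 13.4 s of the 51 s allowed; no verdict is reported.

I pushed the pin anticlockwise with the back of the shut fingers until the notch faced the nose. Then I pushed the tab forward to the stop and drew the fingers back and up, clear of everything.

**Last checks:**
- **Slide:** the arm stopped where home was expected (TCP at fixture x = -77 mm), and the force rose to about 8–11 N. Afterwards the tab measured about x = -60 mm, where -61 was expected.
- **Jar:** its cap measured 44 mm further forward, at the right height. It looks upright in the nest.
- **Forces:** readings on the pin stayed around 6 N or less, and the wrist force was near zero at hand-in.
- **Other items:** the spare jar, scoop, stopper and amber bottle looked unmoved in the last views. The beaker and wash bottle were not in them, but the arm did not go near them.

**What was off:**
- **Pin push:** the fingers slid towards the edge of the pin near 164°, so I backed off and pushed again.
- **Plate angle:** the plate then overshot to about 188° (3.28 rad). The nose did not centre it further: the last picture still shows it about 0.14 rad off square, within the 0.25 rad allowed.

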